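# Load a reel on the bench winder

### The arm

A 7-joint arm with a two-finger parallel gripper is mounted at the origin on a cart in front of the work surface, level with it; the furniture and walls round the work are solid. World frame = base frame: x ahead of the robot, y to its left, z up, the work surface at z = 0. Lengths are in m, angles in rad, forces in N, time in s.
With the tool pointing down it reaches from about 0.4 to 0.875 m from the base axis. Payload 19.3 kg.
Tool frame: the origin (TCP) lies at the very end of the fingers, on their centre line; the grasp point (between the pads) lies 19 mm behind it; z points along the fingers, y is the line along which they close (so a half turn about z gives the same grasp; the last joint's range is limited). The gripper opens to 85 mm and grips with 20 to 120 N. Pads are 22 mm wide; open, the fingers measure 114 mm over their backs; the gripper's body (76 mm by 85 mm) begins 54 mm behind the grasp point. The pads swing forward as they close: fully open they stand 13 mm farther back than shut.
Start: joints at [-1.253, 0.521, -0.036, 1.599, 0.021, 1.021, -0.113], TCP at [0.236, 0.579, 0.231] pointing down, gripper open.
Joint ranges: [-2.91, 2.91], [-0.3, 2.13], [-1.5, 1.42], [0.17, 2.43], [-1.26, 4.41], [0.16, 1.93], [-2.52, 2.52]. Speed limits (rad/s): [1.89, 1.89, 2.39, 2.39, 3.01, 3.01, 3.01].

### API

Orientations are given as [roll, pitch, yaw] about the fixed x, y, z axes, in that order (R = Rz(yaw) Ry(pitch) Rx(roll)).
In Python, from workcell import bot gives the robot as it stands.
- The arm moves only by the tool carry_out, never from a script. Its argument "rows" is a list that holds one entry, the list of rows, each a list of 4 numbers: the shift along the tool's x, y, z in m, then the turn about the tool's z in degrees. In form: [[[x, y, z, twist], ...]]. A call has 1 to 12 rows; each row is the pose to reach, as a shift and turn from the pose commanded when the call began, along the tool's axes at that moment; what a row does not reach only later rows make up. A row lasts 1/12 s, in which the tool goes at most 41.7 mm and 7.16 degrees, less where a joint would pass 70% of its speed; a pose out of reach is approached as far as the arm can. A call with a gripper value outside its range is refused whole. "grip" is the finger opening in m, from 0 to 0.0854, set as the call begins (left out, the last holds). The fingers move at their own pace and stop on an object; "grip_force" is the grip in N (left out, the last holds). Time passes only in rows, so rows that repeat a pose let the fingers close. It gives the time, the measured TCP pose, the force, the opening and the grip force at its end, in the units of the state.
- bot.observe(): the state, without advancing time (a new reading comes with each control period).
- bot.grab_frame(name): name is "scene" or "side" or "wrist"; returns a dict with "pixels" (420x560x3 uint8, red, green, blue), "K" (3x3 intrinsics, pixels), "pose" (4x4, takes a point from camera to world coordinates). Camera axes: x right, y down, z forward; pixel columns grow to the right and rows downward; lengths in m; the calibration is good to about 2 mm. The wrist camera is an equidistant fisheye: a pixel r from the principal point sees the ray r / f radians off the axis. A picture is of the moment at which its call begins. There is no depth.
- bot.job_done(): hands the job in; it is judged then, once.
Trained networks look in a picture, given as the dict that the camera call returned (one of the last four; its "shot" number tells which), for a name from the list of things; names that differ only in an ending like _2 or _b are one class to them, and where a whole thing is asked for, a point or a joint stands for the part that bears it (a point fixed in the world has none). Each returns a list of dicts, best first, with "conf" (0 to 1); they miss things now and then, are a little off and sometimes report something else, mostly with a low value. They report only what shows in the picture. A call takes as long as a camera call. They do not tell look-alikes from the thing itself.
- bot.look_for(picture, label): "position" ([column, row] in pixels, amid what is visible of it).
- bot.regions_of(picture, label): "region" (420x560 bool, what is visible of it) and "position" ([column, row] in pixels, amid what is visible of it).
- bot.spot_point(picture, label): "position" ([column, row] in pixels: a listed point, or the origin of a listed thing).
The state is a dict: "clock": time; "qpos": joint angles; "qd": joint speeds; "joint_efforts": joint torques, N m; "position": TCP position; "tool_rot": TCP orientation; "force": force on the tool from outside, world axes, zero at the start; "moment": the same for the moment, N m; "grip_width": finger opening in m; "finger_force": force on a finger pad.
Only numpy, scipy, OpenCV 4.12 (cv2) and the standard library are available. Lean on these libraries where they do the work, as an engineer would, in place of code of your own. Each camera call takes 0.05 s, during which the arm holds its last target. There are 200 camera calls.

### The job

Load the empty orange reel on the green bench winder: flange down over the sloping arbor, turned until the four brass drive pins slip into the holes of its flange, and pressed home so that it lies flush on the steel driving plate. Then hold the crank by its loose wooden sleeve and turn it one full turn clockwise, as seen looking down on the deck, to see the reel driven round; let go and leave the reel seated, and leave the spools, the wax tin and the pliers where they are.

Things in the scene. Friction and masses are not known exactly. Their poses are not given: they have to be found in the camera images.
- winder: The winder, bolted down: a green wedge-shaped gear case on a foot of 126 x 236 mm, 106 mm high at the back, 42 mm at the front. Its aluminium deck slopes up at 30 degrees away from the robot and carries the spindle on the right and the crank on the left. Origin: centre of the underside; x to the back, y to the left, z up.
- seat (a point): Centre of the upper face of the spindle's steel driving plate (82 mm across). Frame fixed to the winder: z along the spindle axis, away from the plate (30 degrees from vertical, leaning toward the robot), x up the slope, y left. From the plate rises the arbor, 18 mm thick, 42 mm long, its last 8 mm tapering to 9 mm, with the drive pins round it.
- pin_tips (a point): Point on the spindle axis level with the pins' tips, 14 mm above seat; same axes. Four brass pins, 9 mm thick, tips tapered, 90 degrees apart on a 64 mm circle. Where they stand on it varies and is not given: look, or turn the reel on their tips under light pressure (a quarter turn covers all). The spindle is stiff, but is dragged along under more than about 10 N.
- reel_centre (a point): Centre of the loose orange reel, half-way up its axis; it stands flange down. 66 mm high, 0.15 to 0.31 kg. Flange: 90 mm across, 8 mm thick, with four 12 mm holes 90 degrees apart on a 64 mm circle, one of them on the reel's x axis. Above it a plain round barrel, 44 mm thick, 58 mm long, open at the end; grip it there. Bore 20 mm in the flange, 26 mm in the barrel; z from flange to open end.
- reel_foot (a point): Centre of the underside of the reel's flange, 33 mm below reel_centre; same axes. Seated, it coincides with seat; resting on the pins' tips, with pin_tips.
- crank (a joint): Angle of the crank, rad; grows as it is turned clockwise, looking down on the deck. Starts within 0.3 of 0, where the arm points down the slope (seat's -x). It has no stop, stays where it is left, takes about 13 N at the sleeve, and drives the spindle three turns to one.
- crank_axis (a point): Point on the crank's axis level with the middle of the sleeve, fixed to the winder; axes as seat's. The sleeve's middle goes round it on a circle of 45 mm radius, square to z.
- sleeve: The crank's grip: a dark wooden sleeve, 24 mm thick, 58 mm long, turning freely on a pin that stands on the end of the crank arm, parallel to crank_axis's z; a small steel cap tops it by 6 mm. Origin: middle of the sleeve; z along it, away from the deck. Its lower end just clears the crank arm.
- spool_red: Wooden spool with red thread, 40 x 60 mm, standing; bystander. Origin: centre of its foot.
- spool_tan: Wooden spool with tan thread, 40 x 60 mm, standing; bystander. Origin: centre of its foot.
- wax_tin: Round golden wax tin, 62 mm across, 25 mm high; bystander. Origin: centre of its underside.
- pliers: Pliers with blue handles, 49 x 168 x 15 mm, lying; bystander. Origin: centre of its underside.
Things that resemble listed ones, but are neither listed nor needed, are in the scene too. Of the things that look like the part that bears reel_centre, the larger one is meant.

How it is judged:
By the outcome, as a careful person would: the job done as asked, in the order asked, and still so for the second after the job is handed in, with the robot touching nothing.
It also fails if it takes over 72 s, if anything falls off the work surface, if the arm or the gripper's body presses on something with over 40 N, if the wrist force passes 120 N, or if a joint passes its speed limit or range.

## Working session

There is one attempt and no reset: what is moved stays moved. The work goes in short steps, Python scripts to look and compute and a tool call to move; the robot and the scene stay as the last step left them, time stands still between calls to the robot, and variables do not carry over. Pictures are saved under pics/ and viewed, at most 10 in all, crops included, and the job is handed in when it is done.

Besides the shell and the picture viewer there is one more tool, called after ">>>" as name(argument=value, ...) on one line, values as JSON. carry_out: Moves the arm, as the interface text tells. Its arguments: {"type":"object","properties":{"rows":{"type":"array","items":{"type":"array","items":{"type":"array","items":{"type":"number"}}}},"grip":{"type":"number"},"grip_force":{"type":"number"}},"required":["rows"]}

```bash
mkdir -p pics; ls
cat > h.py <<'E'
import numpy as np, cv2
from scipy.spatial.transform import Rotation as R
from workcell import bot
def ray(p,uv,fish=False):
    K=p["K"];T=np.array(p["pose"]);x=(uv[0]-K[0][2])/K[0][0];y=(uv[1]-K[1][2])/K[1][1]
    if fish:
        r=np.hypot(x,y);d=np.array([x/r*np.sin(r),y/r*np.sin(r),np.cos(r)]) if r>1e-9 else np.array([0,0,1.])
    else: d=np.array([x,y,1.])/np.sqrt(x*x+y*y+1)
    return T[:3,3],T[:3,:3]@d
def atz(p,uv,z,fish=False):
    o,d=ray(p,uv,fish);return o+d*(z-o[2])/d[2]
def tri(rs):
    A=sum(np.eye(3)-np.outer(d,d) for o,d in rs);b=sum((np.eye(3)-np.outer(d,d))@o for o,d in rs)
    x=np.linalg.solve(A,b);return x,[np.linalg.norm(np.cross(x-o,d)) for o,d in rs]
def proj(p,X,fish=False):
    T=np.linalg.inv(np.array(p["pose"]));c=T[:3,:3]@X+T[:3,3];K=np.array(p["K"])
    if fish:
        r=np.hypot(c[0],c[1]);t=np.arctan2(r,c[2]);return np.array([K[0,0]*c[0]/r*t+K[0,2],K[1,1]*c[1]/r*t+K[1,2]])
    return (K@c)[:2]/c[2]
def save(p,n): cv2.imwrite("pics/"+n,np.array(p["pixels"])[:,:,::-1])
E
python3 - <<'E'
from h import *
s=bot.observe();print({k:np.round(v,3) for k,v in s.items()})
ps={n:bot.grab_frame(n) for n in("scene","side","wrist")}
for n,p in ps.items():
    save(p,n+"0.png");print(n,np.round(p["K"],1).tolist(),np.round(p["pose"],3).tolist())
    for l in["seat","pin_tips","reel_centre","reel_foot","crank_axis","sleeve","winder","spool_red","spool_tan","wax_tin","pliers"]:
        print(n,l,[(np.round(d["position"],1).tolist(),round(d["conf"],2)) for d in bot.spot_point(p,l)][:3])
cv2.imwrite("pics/a.png",cv2.resize(np.hstack([ps["scene"]["pixels"],ps["side"]["pixels"]])[:,:,::-1],(800,300)))
E
```

```text
pics
{'clock': np.float64(0.0), 'qpos': array([-1.253,  0.522, -0.036,  1.6  ,  0.021,  1.021, -0.113]), 'qd': array([ 0.002,  0.001, -0.001, -0.002,  0.   , -0.001,  0.003]), 'joint_efforts': array([ 0.0000e+00, -9.2711e+01,  1.9800e+00, -3.6993e+01,  1.8000e-02,
        8.0000e-03, -0.0000e+00]), 'position': array([0.236, 0.578, 0.231]), 'tool_rot': array([-3.141,  0.   ,  2.754]), 'force': array([ 0.253, -0.071, -0.445]), 'moment': array([-0.033, -0.003, -0.066]), 'finger_force': np.float64(0.0), 'grip_width': np.float64(0.085)}
scene [[391.3, 0.0, 279.4], [0.0, 391.3, 207.7], [0.0, 0.0, 1.0]] [[0.738, -0.256, 0.624, -0.028], [-0.674, -0.317, 0.667, -0.669], [0.027, -0.913, -0.407, 0.486], [0.0, 0.0, 0.0, 1.0]]
scene seat [([274.2, 209.3], 0.87), ([370.7, 254.4], 0.29)]
scene pin_tips [([273.2, 207.0], 0.81)]
scene reel_centre [([275.4, 274.8], 0.97), ([328.9, 254.7], 0.76)]
scene reel_foot [([329.0, 266.1], 0.73), ([272.7, 289.3], 0.71), ([257.1, 231.1], 0.43)]
scene crank_axis [([230.0, 187.9], 0.93)]
scene sleeve [([216.9, 198.3], 0.69)]
scene winder [([257.4, 233.8], 0.88), ([
[... 605 characters left out ...]
xis [([250.5, 156.2], 0.95)]
side sleeve [([232.9, 165.7], 0.85)]
side winder [([268.3, 219.6], 0.69)]
side spool_red [([363.8, 299.7], 0.81), ([273.7, 200.5], 0.27)]
side spool_tan [([361.4, 325.0], 0.77)]
side wax_tin [([205.5, 236.9], 0.87)]
side pliers [([200.2, 194.0], 0.76)]
wrist [[325.2, 0.0, 280.1], [0.0, 325.2, 215.3], [0.0, 0.0, 1.0]] [[0.376, 0.886, 0.272, 0.167], [0.926, -0.36, -0.111, 0.606], [-0.001, 0.294, -0.956, 0.373], [0.0, 0.0, 0.0, 1.0]]
wrist seat []
wrist pin_tips []
wrist reel_centre [([16.3, 390.4], 0.77)]
wrist reel_foot [([19.1, 388.2], 0.52)]
wrist crank_axis []
wrist sleeve []
wrist winder []
wrist spool_red []
wrist spool_tan []
wrist wax_tin []
wrist pliers []
```

View pics/a.png

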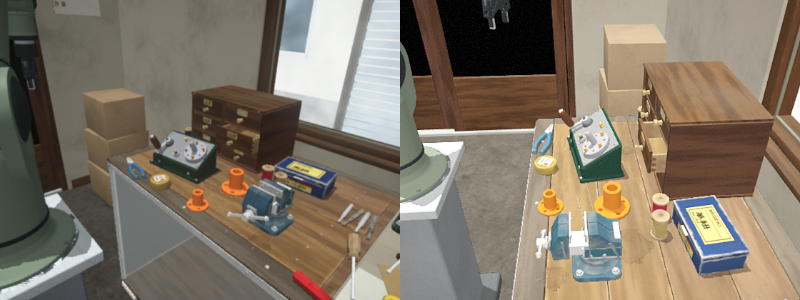

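Run:
```python
from h import *
a=bot.grab_frame("scene");b=bot.grab_frame("side")
for l,u,v in[("seat",(274.2,209.3),(273.3,198.4)),("pin",(273.2,207),(267.1,192.1)),("reel",(275.4,274.8),(298.3,275.4)),("foot",(272.7,289.3),(297.2,290.6)),("reelB",(329,254.7),(298.3,275.4)),("footB",(329,266.1),(297.2,290.6)),("footC",(272.7,289.3),(210.6,290.4)),("ca",(230,187.9),(250.5,156.2)),("sl",(216.9,198.3),(232.9,165.7)),("wind",(257.4,233.8),(268.3,219.6)),("red",(372,254.2),(363.8,299.7)),("wax",(223.3,259.3),(205.5,236.9)),("pl",(186.9,239.1),(200.2,194))]:
    x,r=tri([ray(a,u),ray(b,v)]);print(l,np.round(x,4),np.round(r,4))
```

```text
seat [ 0.558  -0.0237  0.0949] [0.0017 0.0017]
pin [ 0.546  -0.0311  0.1105] [0.0051 0.0051]
reel [ 0.6162  0.0276 -0.1478] [0.0001 0.0001]
foot [ 0.6156  0.037  -0.2029] [0.0001 0.0001]
reelB [ 0.5926 -0.1759  0.0257] [0.0038 0.0038]
footB [ 0.5905 -0.1815 -0.0033] [0.0023 0.0023]
footC [ 0.4344 -0.1614 -0.0085] [0.0007 0.0007]
ca [0.5179 0.1023 0.1218] [0.0011 0.0011]
sl [0.4797 0.1057 0.1002] [0.0003 0.0003]
wind [0.55   0.0303 0.0076] [0.0012 0.0012]
red [ 0.7036 -0.2205  0.0034] [0.0023 0.0023]
wax [ 0.4187 -0.0038 -0.0036] [0.0001 0.0001]
pl [0.4018 0.1369 0.0044] [0.0067 0.0067]
```

The scene holds the winder at the back left of the bench. The large orange reel is near (298,275) in the side view at about (0.592, -0.178), and its smaller look-alike is near (210,290). Next I move above the work.

>>> carry_out(rows=[[[-0.1,-0.1,-0.129,-5],[-0.475,-0.464,-0.129,-22],[-0.475,-0.464,-0.129,-22],[-0.475,-0.464,-0.129,-22],[-0.475,-0.464,-0.129,-22],[-0.475,-0.464,-0.129,-22],[-0.475,-0.464,-0.129,-22],[-0.475,-0.464,-0.129,-22],[-0.475,-0.464,-0.129,-22],[-0.475,-0.464,-0.129,-22],[-0.475,-0.464,-0.129,-22],[-0.475,-0.464,-0.129,-22]]])

```text
clock: 2.9
position: [0.429, 0.1331, 0.3322]
tool_rot: [3.141, 0.001, 3.138]
force: [1.5, 1.3, 0.8]
grip_width: 0.0855
finger_force: 0.0
```

>>> carry_out(rows=[[[-0.07,-0.19,-0.03,0],[-0.07,-0.19,-0.03,0],[-0.07,-0.19,-0.03,0],[-0.07,-0.19,-0.03,0],[-0.07,-0.19,-0.03,0],[-0.07,-0.19,-0.03,0],[-0.07,-0.19,-0.03,0]]])

```text
clock: 3.48
position: [0.4981, -0.0571, 0.3616]
tool_rot: [-3.141, 0.0, 3.134]
force: [-0.5, 1.0, 0.7]
grip_width: 0.0857
finger_force: 0.0
```

Run:
```python
from h import *
s=bot.observe();print({k:np.round(s[k],3) for k in("clock","position","tool_rot","qpos")})
p=bot.grab_frame("wrist");save(p,"w1.png")
cv2.imwrite("pics/w1b.png",cv2.resize(p["pixels"][:,:,::-1],(800,600),interpolation=cv2.INTER_CUBIC))
print(np.round(p["pose"],4).tolist())
for l in["seat","pin_tips","reel_centre","reel_foot","crank_axis","sleeve","winder"]:
    print(l,[(np.round(d["position"],1).tolist(),round(d["conf"],2),np.round(atz(p,d["position"],{"seat":.095,"reel_centre":.033,"crank_axis":.122,"sleeve":.1,"pin_tips":.107}.get(l,0),True),3)) for d in bot.spot_point(p,l)][:3])
```

```text
{'clock': np.float64(3.483), 'position': array([ 0.498, -0.057,  0.362]), 'tool_rot': array([-3.141,  0.   ,  3.134]), 'qpos': array([-0.238,  0.201,  0.281,  1.747, -0.059,  1.201,  1.623])}
[[0.0056, 0.9558, 0.2939, 0.4229], [1.0, -0.0052, -0.0021, -0.0571], [-0.0004, 0.2939, -0.9558, 0.5042], [0.0, 0.0, 0.0, 1.0]]
seat [([307.6, 220.5], 0.98, array([ 0.556, -0.022,  0.095]))]
pin_tips [([310.7, 219.4], 0.87, array([ 0.551, -0.019,  0.107])), ([312.8, 113.9], 0.36, array([ 0.417, -0.018,  0.107]))]
reel_centre [([207.2, 126.3], 0.97, array([ 0.432, -0.163,  0.033])), ([202.0, 230.5], 0.79, array([ 0.592, -0.181,  0.033]))]
reel_foot [([208.5, 131.1], 0.69, array([ 0.44 , -0.169,  0.   ]))]
crank_axis [([407.2, 194.1], 0.97, array([0.513, 0.104, 0.122]))]
sleeve [([404.5, 166.0], 0.76, array([0.48 , 0.106, 0.1  ])), ([311.2, 116.1], 0.45, array([ 0.42 , -0.019,  0.1  ]))]
winder [([342.7, 204.3], 0.59, array([0.56 , 0.044, 0.   ]))]
```

View pics/w1b.png

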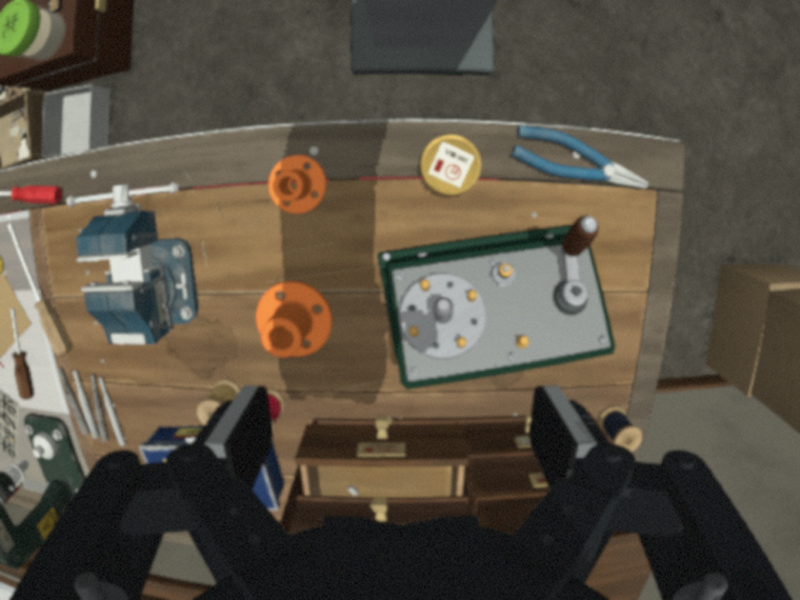

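The view shows the winder yawed by about 8°. The pins are near (425,285), (472,296), (462,342) and (414,330) in the 800-pixel picture, with the large reel at (293,320). Now I compute yaw and pin phase.

Run:
```python
from h import *
from scipy.optimize import least_squares
p=bot.grab_frame("wrist");im=p["pixels"]
k=560/800
for z,u,v in[(.042,(380,253),(590,228)),(.106,(407,387),(614,352))]:
    a=atz(p,np.array(u)*k,z,True);b=atz(p,np.array(v)*k,z,True);d=b-a;print(np.round(a,3),np.round(b,3),np.linalg.norm(d),"yaw",np.degrees(np.arctan2(-d[0],d[1])))
hsv=cv2.cvtColor(im,cv2.COLOR_RGB2HSV)
m=cv2.inRange(hsv,(10,90,60),(32,255,255))
m[:165]=0;m[260:]=0;m[:,:275]=0;m[:,350:]=0
n,lab,st,c=cv2.connectedComponentsWithStats(m)
C=[]
for i in range(1,n):
    if st[i,4]>8: print(np.round(c[i],1),st[i,4]);C.append(c[i])
C=np.array([min(C,key=lambda q:np.hypot(*(q-np.array(t)*k))) for t in[(425,285),(472,296),(462,342),(414,330)]])
def axes(yaw):
    M=R.from_euler('z',yaw).as_matrix()@R.from_euler('y',-30,degrees=True).as_matrix();return M
def f(q):
    M=axes(q[4]);r=[]
    for i in range(4):
        t=q[3]-i*np.pi/2   # image order
        r.append(proj(p,q[:3]+M@[.032*np.cos(t),.032*np.sin(t),-.003],True)-C[i])
    return np.r_[np.ravel(r),(q[4]-np.radians(8))/np.radians(2)*.3]
best=min((least_squares(f,[.55,-.02,.107,t0,.14]) for t0 in(0,1.5,3,4.5)),key=lambda r:r.cost)
q=best.x;print("pin_tips",q[:3],"phase",np.degrees(q[3])%90,"yaw",np.degrees(q[4]),"res",np.round(best.fun,2));print("seat",q[:3]-.014*axes(q[4])[:,2])
```

```text
[ 0.507 -0.075  0.042] [0.477 0.145 0.042] 0.22273994397382157 yaw 7.74096487917802
[ 0.625 -0.049  0.106] [0.592 0.159 0.106] 0.2101079702038433 yaw 8.96689970207856
[297.4 167.9] 350
[348.5 189.8] 13
[294.7 199. ] 32
[327.8 206.8] 30
[286.8 231.7] 32
[320.4 239.4] 30
[275.4 256.5] 11
pin_tips [ 0.55159821 -0.01926002  0.09942045] phase 24.203500866211726 yaw 7.688505952968062 res [ 0.1   0.14 -0.04 -0.18 -0.    0.11 -0.06 -0.07 -0.05]
seat [ 0.55853528 -0.0183235   0.08729609]
```

>>> carry_out(rows=[[[-0.085,-0.123,0.11,0],[-0.085,-0.123,0.11,0],[-0.085,-0.123,0.11,0],[-0.085,-0.123,0.11,0],[-0.085,-0.123,0.11,0],[-0.085,-0.123,0.11,0]]])

```text
clock: 4.43
position: [0.5822, -0.1813, 0.2481]
tool_rot: [-3.141, -0.004, 3.135]
force: [0.3, 0.5, 0.4]
grip_width: 0.0851
finger_force: 0.0
```

Run:
```python
from h import *
p=bot.grab_frame("wrist");s=bot.observe();print(s["position"],s["tool_rot"])
np.savez("reel.npz",K=p["K"],pose=p["pose"],pixels=p["pixels"])
pts=bot.spot_point(p,"reel_centre")+bot.spot_point(p,"reel_foot")
for d in pts: print(d["position"],d["conf"],atz(p,d["position"],.033,True),atz(p,d["position"],0,True))
c=proj(p,np.array([.592,-.18,.02]),True);print(c)
x,y=int(c[0]),int(c[1]);x0,y0=max(x-90,0),max(y-75,0);cr=p["pixels"][y0:y0+150,x0:x0+180];print("crop origin",x0,y0)
cv2.imwrite("pics/r1.png",cv2.resize(cr[:,:,::-1],None,fx=4,fy=4,interpolation=cv2.INTER_CUBIC))
a=bot.grab_frame("scene");b=bot.grab_frame("side")
for l,h in(("seat",0),("pin_tips",.014),("crank_axis",0),("sleeve",0),("reel_centre",0)):
    for n,q in(("scene",a),("side",b)):
        print(l,n,[(np.round(d["position"],1).tolist(),round(d["conf"],2)) for d in bot.spot_point(q,l)])
```

```text
[ 0.58206416 -0.17962322  0.24971658] [-3.14134836e+00 -2.93665297e-03  3.13599058e+00]
[280.2, 195.6] 0.97 [ 0.59268211 -0.18187838  0.033     ] [ 0.60052185 -0.18193426  0.        ]
[291.0, 54.9] 0.74 [ 0.43527539 -0.16948428  0.033     ] [ 0.4286052  -0.16839767  0.        ]
[289.5, 60.5] 0.8 [ 0.44168079 -0.17113862  0.033     ] [ 0.43560106 -0.1702045   0.        ]
[280.4, 191.8] 0.57 [ 0.58827584 -0.18163218  0.033     ] [ 0.59570941 -0.18166538  0.        ]
[281.81048167 192.45747497]
crop origin 191 117
seat scene [([271.4, 210.4], 0.65)]
seat side [([271.7, 197.5], 0.88)]
pin_tips scene [([270.9, 208.0], 0.74), ([329.8, 255.1], 0.71)]
pin_tips side [([265.6, 193.8], 0.86)]
crank_axis scene [([230.5, 187.2], 0.91)]
crank_axis side [([249.6, 155.0], 0.57)]
sleeve scene [([216.1, 195.9], 0.71), ([221.1, 258.5], 0.63)]
sleeve side [([232.6, 166.2], 0.82)]
reel_centre scene [([328.8, 256.5], 0.87)]
reel_centre side [([298.7, 275.8], 0.89), ([208.4, 278.8], 0.85), ([297.1, 288.8], 0.37)]
```

View pics/r1.png

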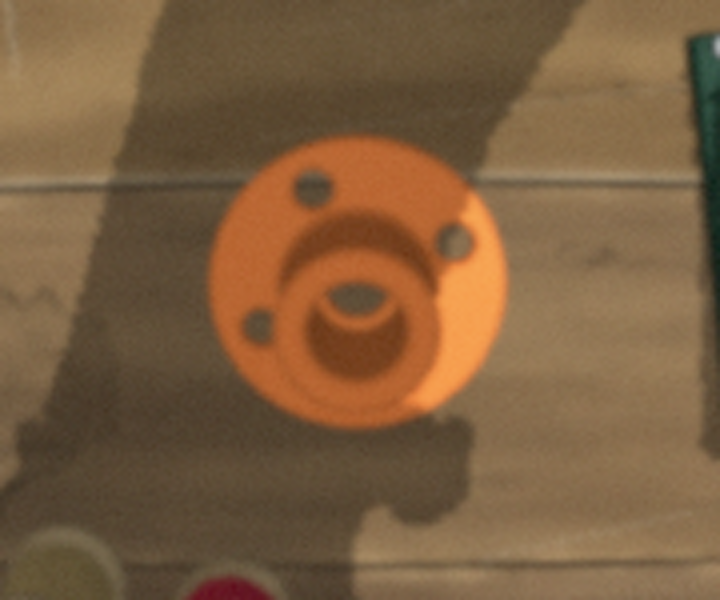

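The close view shows the flange centre at about (358,283) in the crop, with holes at (312,188), (456,242) and (260,327).

```bash
cat > g.py <<'E'
from h import *
from scipy.optimize import least_squares
p=dict(np.load("reel.npz"))
C=[np.array(t)/4+[191-.4,117-.4] for t in[(312,188),(456,242),(260,327)]]
w=[atz(p,c,.0075,True) for c in C];print(np.round(w,4))
def f(q):
    return np.ravel([q[:2]+.032*np.array([np.cos(q[2]+o),np.sin(q[2]+o)])-x[:2] for o,x in zip((0,np.pi/2,-np.pi/2),w)])
best=min((least_squares(f,[.59,-.18,t]) for t in np.arange(0,6.3,1)),key=lambda r:r.cost)
best2=min((least_squares(lambda q:f(q)*0+np.ravel([q[:2]+.032*np.array([np.cos(q[2]+o),np.sin(q[2]+o)])-x[:2] for o,x in zip((0,-np.pi/2,np.pi/2),w)]),[.59,-.18,t]) for t in np.arange(0,6.3,1)),key=lambda r:r.cost)
b=min(best,best2,key=lambda r:r.cost);ph=np.degrees(b.x[2])%90
print("reel",b.x[:2],"phase",ph,"res mm",np.round(b.fun*1e3,1))
print("closing world angle",(ph-24.2)%90,"mod90")
E
python3 g.py
python3 - <<'E'
from h import *
a=bot.grab_frame("scene");b=bot.grab_frame("side")
for l,u,v in[("seat",(272.5,209.9),(272.5,198)),("pin",(272,207.5),(266.3,193)),("ca",(230.2,187.6),(250,155.6)),("sl",(216.5,197.1),(232.7,166)),("reel",(328.8,255.6),(298.5,275.6))]:
    x,r=tri([ray(a,u),ray(b,v)]);print(l,np.round(x,4),np.round(r,4))
E
```

```text
[[ 0.5596 -0.1955  0.0075]
 [ 0.576  -0.1526  0.0075]
 [ 0.602  -0.2119  0.0075]]
reel [ 0.58895547 -0.18234396] phase 23.8131568415497 res mm [ 0.1  0.2  0.  -0.5 -0.1  0.2]
closing world angle 89.6131568415497 mod90
seat [ 0.5567 -0.0187  0.0923] [0.002 0.002]
pin [ 0.5445 -0.029   0.1081] [0.0044 0.0044]
ca [0.5169 0.1003 0.1239] [0.0016 0.0016]
sl [0.4792 0.1052 0.102 ] [0.0022 0.0022]
reel [ 0.5931 -0.1748  0.0232] [0.0045 0.0045]
```

>>> carry_out(rows=[[[-0.007,-0.003,0.1,0],[-0.007,-0.003,0.18,0],[-0.007,-0.003,0.21,0],[-0.007,-0.003,0.225,0],[-0.007,-0.003,0.225,0],[-0.007,-0.003,0.225,0],[-0.007,-0.003,0.225,0],[-0.007,-0.003,0.225,0]]])

```text
clock: 5.95
position: [0.5892, -0.1818, 0.0264]
tool_rot: [3.142, -0.001, 3.137]
force: [1.1, -0.1, 0.6]
grip_width: 0.0853
finger_force: 0.0
```

>>> carry_out(rows=[[[0,0,0,0],[0,0,0,0],[0,0,0,0],[0,0,0,0],[0,0,0,0],[0,0,0,0],[0,0,0,0],[0,0,0,0],[0,0,0,0],[0,0,0,0]]], grip=0.03, grip_force=35)

```text
clock: 6.78
position: [0.5902, -0.1817, 0.0282]
tool_rot: [-3.141, 0.002, 3.138]
force: [-2.5, 0.9, 12.3]
grip_width: 0.0437
finger_force: 34.2
```

>>> carry_out(rows=[[[0,0,-0.02,0],[0,0,-0.06,0],[0,0,-0.1,0],[0.03,0.03,-0.14,0],[0.03,0.03,-0.18,0],[0.03,0.03,-0.22,0],[0.03,0.03,-0.22,0],[0.03,0.03,-0.22,0]]])

```text
clock: 7.45
position: [0.5609, -0.1516, 0.2505]
tool_rot: [-3.141, 0.007, 3.138]
force: [-0.2, 0.4, -2.8]
grip_width: 0.0439
finger_force: 36.6
```

Run:
```python
from h import *
p=bot.grab_frame("wrist");s=bot.observe();print({k:np.round(s[k],4) for k in("clock","position","tool_rot","force","grip_width")})
np.savez("w2.npz",K=p["K"],pose=p["pose"],pixels=p["pixels"])
for l in("seat","pin_tips","crank_axis","sleeve"): print(l,[(np.round(d["position"],1).tolist(),round(d["conf"],2)) for d in bot.spot_point(p,l)])
cv2.imwrite("pics/w2.png",cv2.resize(p["pixels"][:,:,::-1],(800,600),interpolation=cv2.INTER_CUBIC))
```

```text
{'clock': np.float64(7.5), 'position': array([ 0.5601, -0.1514,  0.2481]), 'tool_rot': array([-3.1415,  0.0033,  3.138 ]), 'force': array([ 0.1301,  0.0509, -2.1288]), 'grip_width': np.float64(0.0436)}
seat [([410.8, 191.9], 0.66), ([426.5, 176.5], 0.56)]
pin_tips [([414.6, 194.0], 0.95)]
crank_axis [([528.5, 164.1], 0.87), ([522.0, 128.6], 0.6)]
sleeve [([519.5, 130.3], 0.85), ([528.0, 166.0], 0.65)]
```

View pics/w2.png

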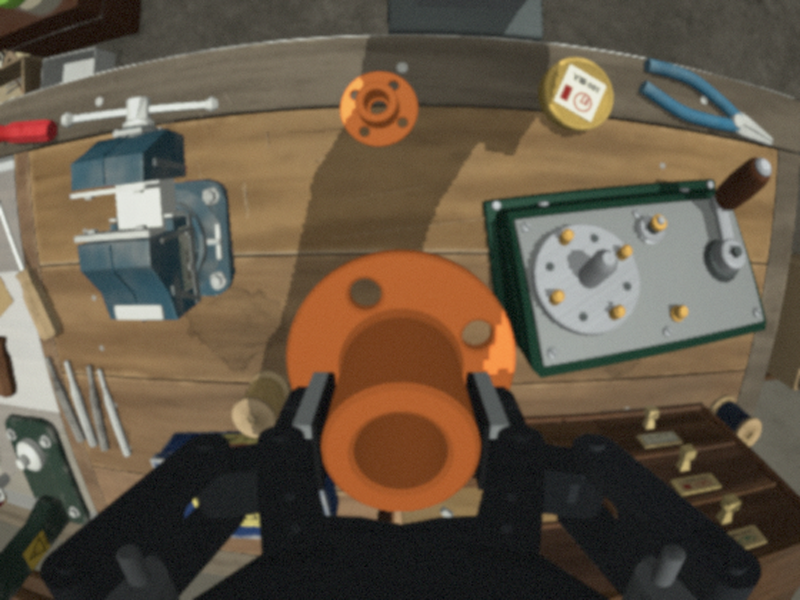

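The reel hangs level in the fingers, with its holes at (365,293) and (477,333). The pins show clearly at (567,237), (625,252), (619,312) and (557,297).

```bash
cat > f.py <<'E'
from h import *
from scipy.optimize import least_squares
p2=dict(np.load("w2.npz"))
p1=dict(K=p2["K"],pose=np.array([[0.0056,0.9558,0.2939,0.4229],[1.0,-0.0052,-0.0021,-0.0571],[-0.0004,0.2939,-0.9558,0.5042],[0,0,0,1]]))
hsv=cv2.cvtColor(p2["pixels"],cv2.COLOR_RGB2HSV);m=cv2.inRange(hsv,(10,90,60),(32,255,255))
n,lab,st,c=cv2.connectedComponentsWithStats(m)
C2=[]
for t in[(567,237),(625,252),(619,312),(557,297)]:
    i=min((i for i in range(1,n) if 15<st[i,4]<150),key=lambda i:np.hypot(*(c[i]-np.array(t)*.7)));C2.append(c[i]);print(c[i],st[i,4])
C1=[(294.7,199),(327.8,206.8),(320.4,239.4),(286.8,231.7)]
def axes(yaw): return R.from_euler('z',yaw).as_matrix()@R.from_euler('y',-30,degrees=True).as_matrix()
def f(q):
    M=axes(q[4]);r=[]
    for p,C in((p1,C1),(p2,C2)):
        for i in range(4):
            t=q[3]-i*np.pi/2
            r.append(proj(p,q[:3]+M@[.032*np.cos(t),.032*np.sin(t),-.003],True)-C[i])
    return np.r_[np.ravel(r),(q[4]-np.radians(8))/np.radians(1.5)*.3]
b=min((least_squares(f,[.55,-.02,.107,t0,.14]) for t0 in(0,1.5,3,4.5)),key=lambda r:r.cost);q=b.x
M=axes(q[4]);seat=q[:3]-.014*M[:,2]
print("pin_tips",q[:3],"seat",seat,"phase",np.degrees(q[3])%90,"yaw",np.degrees(q[4]),np.round(b.fun,2))
print("arbor tip px800",proj(p2,seat+.042*M[:,2],True)/.7)
w=[atz(p2,np.array(t)*.7-.3,.227,True) for t in((365,293),(477,333))];d=w[1]-w[0];print("holes",w,np.linalg.norm(d),"phase",(np.degrees(np.arctan2(d[1],d[0]))-45)%90)
E
python3 f.py
```

```text
[396.01449275 165.23188406] 69
[437.         176.02898551] 69
[431.97260274 218.15068493] 73
[389.51388889 207.59722222] 72
pin_tips [ 0.55037373 -0.02220375  0.10479914] seat [ 0.55733257 -0.0214457   0.09267478] phase 25.39601531610532 yaw 6.216846370534143 [ 0.15 -0.09  0.49 -0.3   0.49  0.33 -0.04  0.09 -0.39 -0.69 -0.   -0.25
  0.1   0.58 -0.53  0.31 -0.36]
arbor tip px800 [607.73843103 259.11039284]
holes [array([ 0.53100992, -0.16524047,  0.227     ]), array([ 0.54697641, -0.12271573,  0.227     ])] 0.04542337295660577 phase 24.420672972156808
```

>>> carry_out(rows=[[[0.012,0.04,0,-3],[0.024,0.08,0.02,-7.5],[0.024,0.11,0.04,-7.5],[0.024,0.127,0.058,-7.5],[0.024,0.127,0.058,-7.5],[0.024,0.127,0.058,-7.5],[0.024,0.127,0.058,-7.5]]])

```text
clock: 8.28
position: [0.5361, -0.0254, 0.1883]
tool_rot: [-3.141, -0.001, -3.015]
force: [-0.3, -0.6, -1.8]
grip_width: 0.044
finger_force: 36.8
```

Run:
```python
from h import *
p=bot.grab_frame("wrist");a=bot.grab_frame("side");s=bot.observe();print({k:np.round(s[k],4) for k in("clock","position","tool_rot","force","qpos")})
w=cv2.resize(p["pixels"][150:360,140:420],None,fx=2,fy=2);b=a["pixels"][110:250,190:330];b=cv2.resize(b,(240,240));b=np.vstack([b,np.zeros((180,240,3),np.uint8)])
cv2.imwrite("pics/h1.png",np.hstack([w,b])[:,:,::-1])
n=np.array([-.4957,-.0653,.866]);seat=np.array([.5573,-.0214,.0927])
print("tip px",(proj(p,seat+.042*n,True)-[140,150])*2,"seat",(proj(p,seat,True)-[140,150])*2)
```

```text
{'clock': np.float64(8.3833), 'position': array([ 0.5363, -0.0257,  0.1888]), 'tool_rot': array([-3.1411e+00,  4.0000e-04, -3.0164e+00]), 'force': array([-0.9531, -0.5536, -1.4546]), 'qpos': array([-0.2449,  0.4463,  0.2443,  1.8867, -0.1419,  0.8248,  1.769 ])}
tip px [285.25312522 170.62101332] seat [284.67097291 188.04032592]
```

View pics/h1.png

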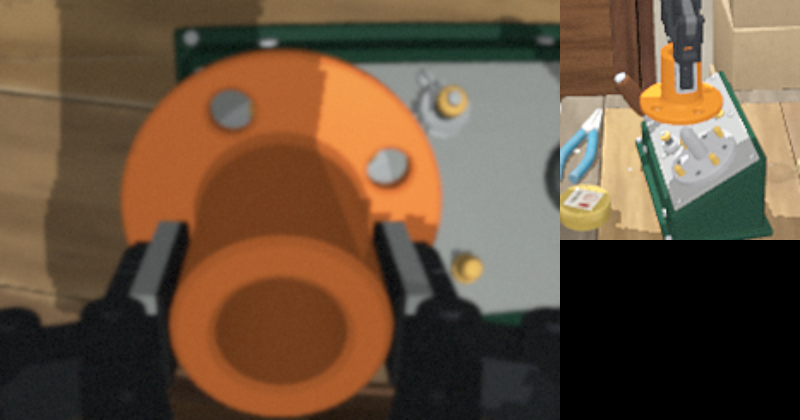

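The reel is centred over the arbor tip. I lower it onto the tip and begin tilting it.

>>> carry_out(rows=[[[0,0.0015,0.02,0],[-0.001,0.0015,0.03,0],[-0.001,0.0015,0.0335,0],[-0.001,0.0015,0.0335,0],[0.0015,0.0015,0.035,0],[0.004,0.0015,0.0365,0],[0.004,0.0015,0.0365,0],[0.007,0.0015,0.0385,0],[0.0105,0.0015,0.041,0],[0.0105,0.0015,0.041,0]]])

```text
clock: 9.22
position: [0.5265, -0.0243, 0.1488]
tool_rot: [-3.141, 0.004, -3.015]
force: [4.2, 1.3, 6.2]
grip_width: 0.0435
finger_force: 34.4
```

Run:
```python
from h import *
p=bot.grab_frame("wrist");a=bot.grab_frame("side");s=bot.observe();print({k:np.round(s[k],4) for k in("clock","position","tool_rot","force","moment")})
w=cv2.resize(p["pixels"][150:360,140:420],None,fx=1.4286,fy=1.4286);b=a["pixels"][120:220,200:300];b=cv2.resize(b,(400,400),interpolation=cv2.INTER_CUBIC);w=np.vstack([w,np.zeros((100,400,3),np.uint8)])
cv2.imwrite("pics/h2.png",np.hstack([w,b])[:,:,::-1])
```

```text
{'clock': np.float64(9.3167), 'position': array([ 0.5266, -0.0242,  0.1489]), 'tool_rot': array([-3.1415,  0.0036, -3.0147]), 'force': array([2.2559, 0.4712, 7.1509]), 'moment': array([ 0.2089, -0.8101,  0.0622])}
```

View pics/h2.png

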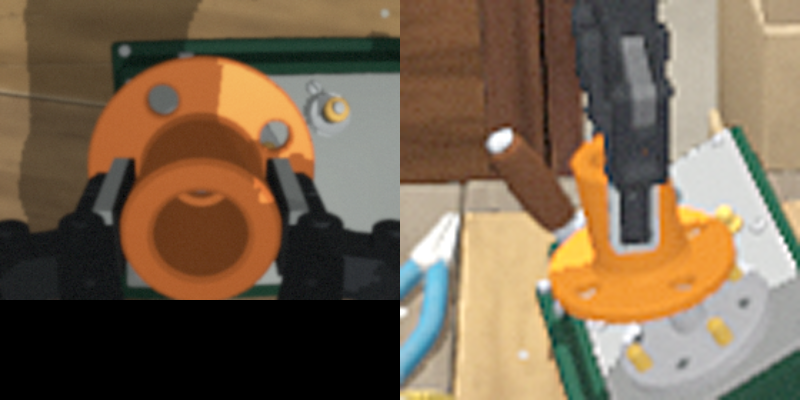

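The flange has started to tilt with the arbor engaged, and the forces are small. I carry on to full tilt and down the arbor.

>>> carry_out(rows=[[[0.0035,0,0.003,0],[0.0075,0,0.0065,0],[0.0075,0,0.0065,0],[0.006,0,0.0095,0],[0.004,0,0.0125,0],[0.004,0,0.0125,0],[0.0025,0,0.015,0],[0.001,0,0.0175,0],[0.001,0,0.0175,0]]])

```text
clock: 10.07
position: [0.526, -0.0236, 0.1307]
tool_rot: [3.141, 0.004, -3.014]
force: [7.2, 4.2, -2.4]
grip_width: 0.0439
finger_force: 35.9
```

Run:
```python
from h import *
p=bot.grab_frame("wrist");a=bot.grab_frame("side");s=bot.observe();print({k:np.round(s[k],4) for k in("clock","position","tool_rot","force","moment")})
w=cv2.resize(p["pixels"][150:360,140:420],None,fx=1.4286,fy=1.4286);b=a["pixels"][120:220,200:300];b=cv2.resize(b,(400,400),interpolation=cv2.INTER_CUBIC);w=np.vstack([w,np.zeros((100,400,3),np.uint8)])
cv2.imwrite("pics/h3.png",np.hstack([w,b])[:,:,::-1])
```

```text
{'clock': np.float64(10.1667), 'position': array([ 0.5259, -0.0236,  0.1308]), 'tool_rot': array([ 3.1412,  0.0035, -3.0139]), 'force': array([ 6.7874,  4.3283, -1.3918]), 'moment': array([ 1.0603, -1.6116,  0.0726])}
```

View pics/h3.png

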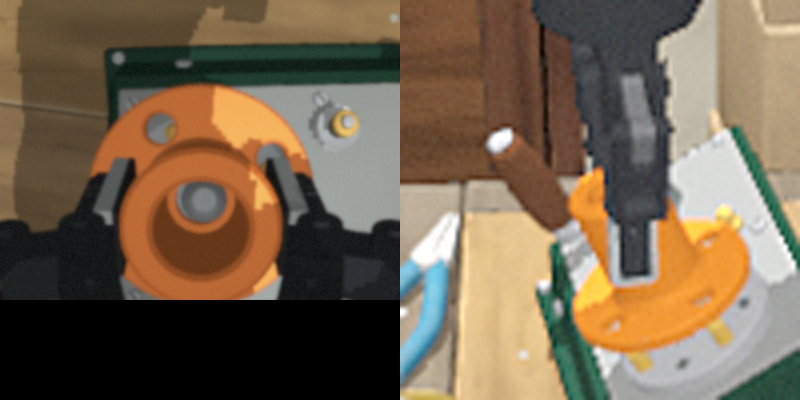

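The arbor now stands in the bore at (205,200) and the tilt looks right. A brass pin shows at the right side of the left hole, so I quantify the angular error.

```bash
cat > v.py <<'E'
from h import *
p=bot.grab_frame("wrist");im=p["pixels"]
yaw=np.radians(7.2);M=R.from_euler('z',yaw).as_matrix()@R.from_euler('y',-30,degrees=True).as_matrix();seat=np.array([.5573,-.0214,.0927])
s=bot.observe();print(s["position"],s["force"])
G=s["position"]+[0,0,.019];g=M.T@(G-seat);print("grasp in seat frame mm",np.round(g*1e3,1),"-> foot s",g[2]*1e3-47)
def show(name,pts):print(name,[np.round(proj(p,seat+M@np.array(x),True),1).tolist() for x in pts])
sf=g[2]-.047
for dph in(0,):
    show("pins",[(.032*np.cos(t),.032*np.sin(t),.012) for t in np.radians(24.5+90*np.arange(4))])
    show("holes",[(.032*np.cos(t)+g[0],.032*np.sin(t)+g[1],sf+.008) for t in np.radians(24.5+90*np.arange(4))])
x0,y0=222,215
cr=im[y0:y0+60,x0:x0+130];cv2.imwrite("pics/h4.png",cv2.resize(cr[:,:,::-1],None,fx=6,fy=6,interpolation=cv2.INTER_CUBIC))
E
python3 v.py
```

```text
[ 0.52587522 -0.02361052  0.13082866] [ 7.23823611  4.61486751 -1.92832392]
grasp in seat frame mm [ 1.3  1.7 65.2] -> foot s 18.201888429710138
pins [[299.7, 339.0], [325.6, 269.7], [256.4, 244.0], [229.7, 312.5]]
holes [[304.3, 345.2], [332.1, 270.6], [257.7, 243.0], [228.9, 316.8]]
```

View pics/h4.png

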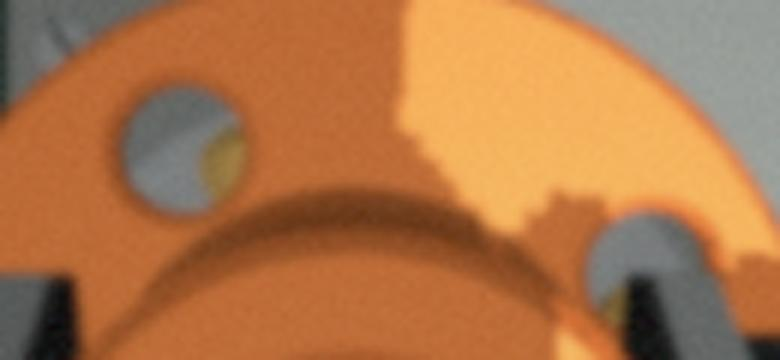

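Pins sit about 4–5° clockwise of the holes as seen from above. I correct the twist and press lightly.

>>> carry_out(rows=[[[0,0.001,0,2.5],[0,0.001,0,5],[-0.001,0.001,0.002,5],[-0.002,0.001,0.0035,5],[-0.003,0.001,0.0055,5],[-0.003,0.001,0.0055,5],[-0.003,0.001,0.0055,5]]], grip_force=28)

```text
clock: 10.8
position: [0.5289, -0.0219, 0.1254]
tool_rot: [3.141, 0.004, -3.101]
force: [7.7, 7.1, -2.4]
grip_width: 0.0437
finger_force: 35.9
```

```bash
python3 v.py
```

```text
[ 0.52887041 -0.02191701  0.12539524] [ 8.14408623  6.24327085 -1.40002709]
grasp in seat frame mm [ 1.4  3.1 58.9] -> foot s 11.904494516954244
pins [[305.1, 339.1], [326.5, 265.4], [253.1, 244.6], [231.3, 316.9]]
holes [[311.2, 343.1], [333.4, 266.4], [256.9, 244.8], [234.1, 320.3]]
```

View pics/h4.png

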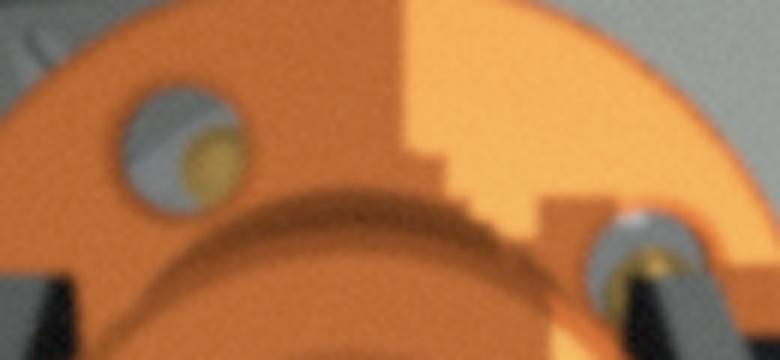

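Rotation is now right: pin 1 is at (215,165) in the hole centred at (183,150), and pin 2 is nearly centred. What remains is a sideways offset of about 2 mm toward +y, which agrees with the side force. I shift left and press.

>>> carry_out(rows=[[[0,0.0015,0,0],[-0.0005,0.0025,0,0],[-0.0005,0.0025,0,0],[-0.0015,0.0025,0.002,0],[-0.0025,0.0025,0.0035,0],[-0.0025,0.0025,0.0035,0],[-0.0035,0.0025,0.0055,0],[-0.0035,0.0025,0.0055,0]]])

```text
clock: 11.52
position: [0.5316, -0.0199, 0.119]
tool_rot: [3.141, 0.002, -3.102]
force: [7.7, 4.5, -1.1]
grip_width: 0.0434
finger_force: 36.0
```

```bash
python3 v.py
```

```text
[ 0.5316293  -0.01986243  0.11906269] [ 7.25139547  4.05101242 -0.68561393]
grasp in seat frame mm [ 0.8  4.7 51.9] -> foot s 4.923027541576374
pins [[302.8, 342.4], [324.9, 266.1], [248.9, 244.4], [226.2, 319.3]]
holes [[311.4, 343.3], [333.5, 266.6], [257.0, 245.0], [234.2, 320.5]]
```

>>> carry_out(rows=[[[-0.001,0.0005,0.0017,0],[-0.002,0.001,0.0035,0],[-0.002,0.001,0.0035,0],[-0.003,0.001,0.005,0],[-0.003,0.001,0.005,0],[-0.0035,0.001,0.006,0],[-0.0035,0.001,0.006,0]]])

```text
clock: 12.15
position: [0.5332, -0.0192, 0.1129]
tool_rot: [3.141, -0.002, -3.102]
force: [-4.3, 1.9, 9.3]
grip_width: 0.0436
finger_force: 37.2
```

```bash
python3 v.py
```

```text
[ 0.53317216 -0.01921818  0.11288863] [-4.24541753  3.28652533  9.13581749]
grasp in seat frame mm [-0.9  5.2 45.8] -> foot s -1.229587266599097
pins [[302.5, 347.4], [325.5, 268.5], [246.8, 246.1], [223.4, 323.5]]
holes [[311.4, 343.5], [333.5, 266.7], [257.0, 245.1], [234.2, 320.7]]
```

Now there is contact along the axis. I press home a little more.

>>> carry_out(rows=[[[-0.001,0,0.0017,0],[-0.001,0,0.0017,0],[-0.002,0,0.003,0],[-0.002,0,0.003,0]]])

```text
clock: 12.53
position: [0.5333, -0.0198, 0.1095]
tool_rot: [-3.142, -0.006, -3.102]
force: [-15.1, -0.7, 14.1]
grip_width: 0.0434
finger_force: 39.5
```

>>> carry_out(rows=[[[0,0,-0.001,0],[0,0,-0.001,0],[0,0,-0.001,0],[0,0,-0.001,0],[0,0,-0.001,0]]], grip=0.0854)

```text
clock: 12.95
position: [0.536, -0.0192, 0.1109]
tool_rot: [-3.141, -0.0, -3.102]
force: [0.1, -0.5, -0.1]
grip_width: 0.0852
finger_force: 0.0
```

>>> carry_out(rows=[[[0,0,-0.03,0],[0.0,0,-0.07,0],[0.02,0,-0.11,-5],[0.03,0.04,-0.12,-5],[0.03,0.06,-0.12,-5],[0.03,0.06,-0.12,-5],[0.03,0.06,-0.12,-5]]])

```text
clock: 13.53
position: [0.5037, 0.0408, 0.2313]
tool_rot: [3.141, 0.001, -3.012]
force: [0.7, -0.4, -0.4]
grip_width: 0.0855
finger_force: 0.0
```

Run:
```python
from h import *
p=bot.grab_frame("wrist");b=bot.grab_frame("side");s=bot.observe();print({k:np.round(s[k],4) for k in("clock","position","tool_rot","force","grip_width")})
np.savez("w3.npz",K=p["K"],pose=p["pose"],pixels=p["pixels"])
for n,q in(("wrist",p),("side",b)):
  for l in("seat","reel_centre","crank_axis","sleeve"): print(n,l,[(np.round(d["position"],1).tolist(),round(d["conf"],2)) for d in bot.spot_point(q,l)])
w=p["pixels"];c=cv2.resize(b["pixels"][120:220,200:300],(240,240),interpolation=cv2.INTER_CUBIC);c=np.vstack([c,np.zeros((180,240,3),np.uint8)])
cv2.imwrite("pics/s1.png",np.hstack([w,c])[:,:,::-1])
```

```text
{'clock': np.float64(13.6333), 'position': array([0.5037, 0.039 , 0.2308]), 'tool_rot': array([-3.1412e+00, -4.0000e-04, -3.0150e+00]), 'force': array([ 0.1594, -0.5905, -0.4476]), 'grip_width': np.float64(0.0854)}
wrist seat [([354.8, 237.2], 0.67)]
wrist reel_centre [([113.2, 106.7], 0.95), ([206.7, 241.4], 0.61)]
wrist crank_axis [([356.4, 238.9], 0.93)]
wrist sleeve [([362.6, 190.4], 0.75)]
side seat [([275.4, 199.6], 0.74)]
side reel_centre [([264.9, 189.5], 0.74), ([209.5, 280.0], 0.56)]
side crank_axis [([248.3, 153.9], 0.75)]
side sleeve [([233.5, 166.2], 0.82)]
```

View pics/s1.png

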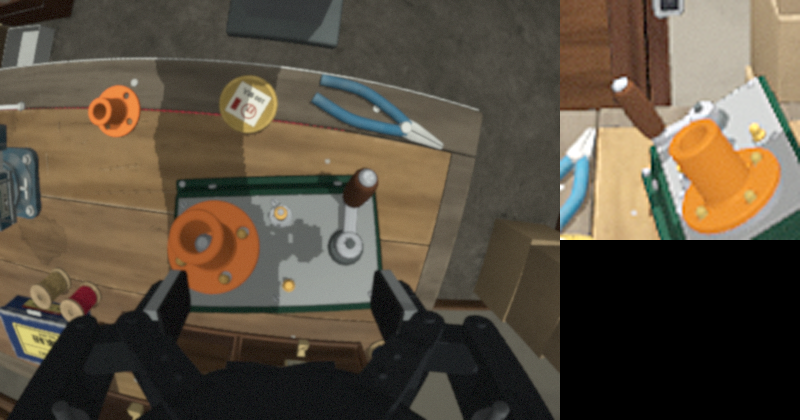

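The reel sits on the plate with the brass pins showing through its flange holes, and the crank sleeve is at (362,190). I now triangulate the sleeve and crank axis, and check flushness against the flange outline.

```bash
cat > c.py <<'E'
from h import *
p3=dict(np.load("w3.npz"));p2=dict(np.load("w2.npz"))
p1=dict(K=p2["K"],pose=np.array([[0.0056,0.9558,0.2939,0.4229],[1.0,-0.0052,-0.0021,-0.0571],[-0.0004,0.2939,-0.9558,0.5042],[0,0,0,1]]))
a=bot.grab_frame("scene");b=bot.grab_frame("side")
M=R.from_euler('z',np.radians(7.5)).as_matrix()@R.from_euler('y',-30,degrees=True).as_matrix();seat=np.array([.5573,-.0214,.0927])
def t(name,rs):
    x,r=tri(rs);print(name,np.round(x,4),"seatframe mm",np.round(M.T@(x-seat)*1e3,1),"res",np.round(r,4));return x
W=lambda u1,u2,u3:[ray(p1,u1,True),ray(p2,u2,True),ray(p3,u3,True)]
cap=t("cap",W((412.3,156.1),(534,116.2),(367,177)))
sl=t("sleeve",W((404.5,166),(519.5,130.3),(362.6,190.4))+[ray(a,(216.5,197)),ray(b,(233,166))])
hub=t("hub top",W((401.5,205.5),(511,181),(348,245)))
ca=t("crank_axis",W((407.2,194.1),(528.5,164.1),(356.4,238.9))+[ray(a,(230.3,187.5)),ray(b,(249.3,155))])
# flange outline
im=p3["pixels"];hsv=cv2.cvtColor(im,cv2.COLOR_RGB2HSV);m=cv2.inRange(hsv,(5,130,60),(22,255,255))
m[:190]=0;m[:,270:]=0;m[:,:150]=0;m[300:]=0
for s in(-.003,0,.003,.006,.009):
    pts=[]
    for z,r in((0,.045),(.008,.045),(.008,.022),(.066,.022)):
        pts.append(np.array([proj(p3,seat+M@[r*np.cos(q),r*np.sin(q),s+z],True) for q in np.linspace(0,6.28,60)]))
    g=np.zeros(m.shape,np.uint8)
    for A,B in((0,1),(2,3)): cv2.fillConvexPoly(g,cv2.convexHull(np.vstack([pts[A],pts[B]]).astype(np.float32)).round().astype(np.int32),255)
    best=max(((lambda x:((x>0)&(m>0)).sum()/((x>0)|(m>0)).sum())(np.roll(g,(dy,dx),(0,1))),dx,dy) for dx in range(-4,5) for dy in range(-4,5))
    print("s",s,"IoU",((g>0)&(m>0)).sum()/((g>0)|(m>0)).sum(),best)
E
python3 c.py
```

```text
cap [0.4641 0.1045 0.1265] seatframe mm [-48.9 137.   67.2] res [0.0004 0.0002 0.0003]
sleeve [0.4804 0.1078 0.1005] seatframe mm [-47.5 138.1  36.5] res [0.002  0.0007 0.0025 0.0026 0.0023]
hub top [0.5378 0.1106 0.0898] seatframe mm [ -3.3 133.4  -1.5] res [0.0007 0.0016 0.0009]
crank_axis [0.5156 0.104  0.1238] seatframe mm [ -6.1 129.8  39.4] res [0.0029 0.0015 0.0032 0.0044 0.0012]
s -0.003 IoU 0.824477530392023 (np.float64(0.9029776321413306), 3, -3)
s 0 IoU 0.8147948890383322 (np.float64(0.8860777187587364), 4, -2)
s 0.003 IoU 0.8038334434897555 (np.float64(0.8675242917750102), 4, -1)
s 0.006 IoU 0.7875567077122488 (np.float64(0.8506441223832528), 4, -2)
s 0.009 IoU 0.7687817258883248 (np.float64(0.8341887090406632), 4, -2)
```

>>> carry_out(rows=[[[0.0165,0.035,0,0],[0.0165,0.0705,0,0],[0.0165,0.0705,0.02,0],[0.0165,0.0705,0.06,0],[0.0165,0.0705,0.1,0],[0.0165,0.0705,0.13,0],[0.0165,0.0705,0.1475,0],[0.0165,0.0705,0.1475,0],[0.0165,0.0705,0.1475,0]]])

```text
clock: 14.88
position: [0.4783, 0.1073, 0.0834]
tool_rot: [-3.141, -0.001, -3.015]
force: [0.2, -0.2, 0.9]
grip_width: 0.0857
finger_force: 0.0
```

>>> carry_out(rows=[[[0,0,0,0],[0,0,0,0],[0,0,0,0],[0,0,0,0],[0,0,0,0],[0,0,0,0],[0,0,0,0],[0,0,0,0],[0,0,0,0],[0,0,0,0]]], grip=0.01, grip_force=50)

```text
clock: 15.72
position: [0.4787, 0.1076, 0.084]
tool_rot: [3.141, 0.001, -3.014]
force: [-1.7, -0.4, 9.3]
grip_width: 0.023
finger_force: 48.4
```

>>> carry_out(rows=[[[-0.0025,0.0114,-0.0015,0],[-0.0076,0.0216,-0.0044,0],[-0.0147,0.03,-0.0085,0],[-0.0235,0.0359,-0.0135,0]]])

```text
clock: 16.05
position: [0.4941, 0.1445, 0.0962]
tool_rot: [-3.139, -0.007, -3.015]
force: [-14.4, -11.9, -2.4]
grip_width: 0.0229
finger_force: 49.1
```

```bash
cat > k.py <<'E'
from h import *
s=bot.observe();print({k:np.round(s[k],4) for k in("clock","position","tool_rot","force","grip_width")})
M=R.from_euler('z',np.radians(7.5)).as_matrix()@R.from_euler('y',-30,degrees=True).as_matrix();seat=np.array([.5573,-.0214,.0927])
G=M.T@(s["position"]+[0,0,.019]-seat);d=G-[-.004,.132,0];print("G",np.round(G*1e3,1),"angle",np.degrees(np.arctan2(d[1],-d[0])),"r",np.hypot(d[0],d[1]),"F seat",np.round(M.T@s["force"],1))
p=bot.grab_frame("wrist")
for l in("sleeve","crank_axis"): print(l,[(np.round(x["position"],1).tolist(),round(x["conf"],2)) for x in bot.spot_point(p,l)])
E
python3 k.py
```

```text
{'clock': np.float64(16.05), 'position': array([0.4941, 0.1445, 0.0962]), 'tool_rot': array([-3.1392, -0.0073, -3.0151]), 'force': array([-14.3932, -11.8911,  -2.4235]), 'grip_width': np.float64(0.0229)}
G [-24.3 172.8  40. ] angle 63.56794601700331 r 0.045522961343178264 F seat [-14.9  -9.9   5.8]
sleeve []
crank_axis [([35.7, 317.7], 0.26)]
```

>>> carry_out(rows=[[[-0.0098,0.0031,-0.0057,0],[-0.02,0.0032,-0.0115,0],[-0.0298,0.0003,-0.0172,0],[-0.0387,-0.0055,-0.0223,0],[-0.0459,-0.0137,-0.0265,0],[-0.0511,-0.0238,-0.0295,0],[-0.0538,-0.0352,-0.0311,0],[-0.0539,-0.0469,-0.0311,0]]])

```text
clock: 16.87
position: [0.557, 0.1094, 0.129]
tool_rot: [3.138, 0.001, -3.012]
force: [-6.8, 16.4, 5.5]
grip_width: 0.0229
finger_force: 51.4
```

```bash
python3 k.py
```

```text
{'clock': np.float64(16.8667), 'position': array([0.557 , 0.1094, 0.129 ]), 'tool_rot': array([ 3.1381e+00,  1.2000e-03, -3.0117e+00]), 'force': array([-6.7844, 16.4339,  5.4946]), 'grip_width': np.float64(0.0229)}
G [ 42.2 129.7  39.5] angle -177.17564013860735 r 0.04622632997532014 F seat [-1.2 17.2  7. ]
sleeve []
crank_axis [([285.7, 195.1], 0.56), ([346.1, 38.9], 0.33)]
```

>>> carry_out(rows=[[[0.0025,-0.0114,0.0015,0],[0.0076,-0.0216,0.0044,0],[0.0147,-0.03,0.0085,0],[0.0235,-0.0359,0.0135,0],[0.0333,-0.0391,0.0192,0],[0.0434,-0.0392,0.0251,0],[0.0533,-0.0362,0.0308,0],[0.0621,-0.0305,0.0359,0],[0.0694,-0.0222,0.0401,0],[0.0745,-0.0121,0.043,0],[0.0773,-0.0008,0.0446,0],[0.0774,0.011,0.0447,0]]])

```text
clock: 18.02
position: [0.4787, 0.1056, 0.0838]
tool_rot: [-3.14, 0.001, -3.017]
force: [5.1, -17.6, 11.4]
grip_width: 0.0225
finger_force: 51.8
```

>>> carry_out(rows=[[[0,0.003,0,0],[-0.0005,0.005,-0.0003,0],[-0.0005,0.005,-0.0003,0],[-0.0005,0.005,-0.0003,0]]])

```text
clock: 18.35
position: [0.4787, 0.1115, 0.0843]
tool_rot: [-3.141, 0.001, -3.015]
force: [-1.3, -8.9, 12.4]
grip_width: 0.0228
finger_force: 52.0
```

```bash
python3 k.py
```

```text
{'clock': np.float64(18.35), 'position': array([0.4787, 0.1115, 0.0843]), 'tool_rot': array([-3.1406e+00,  6.0000e-04, -3.0155e+00]), 'force': array([-1.2716, -8.9331, 12.3501]), 'grip_width': np.float64(0.0228)}
G [-47.2 142.   39.5] angle 13.0143155808011 r 0.044325061618442144 F seat [ 4.1 -8.7 11.9]
sleeve []
crank_axis []
```

>>> carry_out(rows=[[[0,0,0,0],[0,0,0,0],[0,0,0,0],[0,0,0,0],[0,0,0,0]]], grip=0.0854)

```text
clock: 18.92
position: [0.4783, 0.1127, 0.0837]
tool_rot: [3.142, -0.0, -3.014]
force: [-0.3, -0.4, -0.1]
grip_width: 0.0816
finger_force: 0.0
```

>>> carry_out(rows=[[[0,0,-0.03,0],[0,0,-0.07,0],[0,0,-0.11,0],[-0.016,-0.04,-0.1475,0],[-0.016,-0.076,-0.1475,0],[-0.016,-0.076,-0.1475,0],[-0.016,-0.076,-0.1475,0]]])

```text
clock: 19.5
position: [0.5045, 0.0364, 0.2322]
tool_rot: [-3.141, 0.002, -3.019]
force: [0.5, -0.3, -1.0]
grip_width: 0.0854
finger_force: 0.0
```

Run:
```python
from h import *
p=bot.grab_frame("wrist");s=bot.observe();print({k:np.round(s[k],4) for k in("clock","position","force","grip_width")})
p0=dict(np.load("w3.npz"))
def prep(q):
    hsv=cv2.cvtColor(q["pixels"],cv2.COLOR_RGB2HSV);m=cv2.inRange(hsv,(5,130,60),(22,255,255));m[:190]=0;m[:,270:]=0;m[:,:150]=0;m[300:]=0
    c=max(cv2.findContours(m,0,2)[0],key=cv2.contourArea);return cv2.boundingRect(c),cv2.contourArea(c),np.array(q["pose"])[:3,3].round(4)
print(prep(p0));print(prep(p))
for l in("sleeve","crank_axis","reel_centre"): print(l,[(np.round(x["position"],1).tolist(),round(x["conf"],2)) for x in bot.spot_point(p,l)])
def pins(q):
    a=q["pixels"].astype(int);hsv=cv2.cvtColor(q["pixels"],cv2.COLOR_RGB2HSV);m=cv2.inRange(hsv,(18,90,90),(32,255,255));n,_,st,c=cv2.connectedComponentsWithStats(m);return [(c[i].round(1).tolist(),int(st[i,4])) for i in range(1,n) if st[i,4]>5 and 165<c[i][0]<300 and 190<c[i][1]<300]
print(pins(p0));print(pins(p))
```

```text
{'clock': np.float64(19.55), 'position': array([0.5039, 0.0382, 0.2314]), 'force': array([-0.0548,  0.3047,  0.1179]), 'grip_width': np.float64(0.0853)}
((167, 200, 92, 94), 6547.5, array([0.4291, 0.0304, 0.3738]))
((171, 200, 93, 94), 6634.5, array([0.4297, 0.0266, 0.3746]))
sleeve [([368.1, 190.0], 0.67)]
crank_axis [([362.0, 238.9], 0.95)]
reel_centre [([210.2, 240.0], 0.93), ([113.0, 109.5], 0.75)]
[([280.2, 213.4], 97), ([241.7, 233.0], 61), ([179.5, 262.0], 23), ([223.8, 278.3], 62), ([288.3, 285.3], 116)]
[([285.0, 212.6], 96), ([242.2, 225.3], 61), ([168.4, 254.6], 7), ([189.7, 267.4], 67), ([236.3, 273.6], 62), ([293.4, 284.2], 121)]
```

```bash
python3 -c "
from h import *
print(bot.job_done())"
```

```text
the job is handed in; nothing more can be done
None
```

The reel is on the winder with the drive pins through its flange holes; the crank got one full clockwise turn plus about 5°, and the job was handed in at 19.6 s. The pins turned with it and the reel still sat down afterwards, but I judged flushness only from the contact force and the flange outline. I never touched the spools, wax tin or pliers.

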